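Switch on the bench supply unit at its guarded toggle

ROBOT

A 6-joint arm with a two-finger parallel gripper is mounted at the origin on a cart in front of the work surface, level with it; the furniture and walls round the work are solid. World frame = base frame: x ahead of the robot, y to its left, z up, the work surface at z = 0. Lengths are in m, angles in degrees, forces in N, time in s.
With the tool pointing down it reaches from about 0.325 to 0.775 m from the base axis. Payload 9.3 kg.
Tool frame: the origin (TCP) lies on the front face of the gripper's body, between the roots of the fingers; the fingertips stand 73 mm ahead of it and the grasp point (between the pads) lies 54 mm ahead of it; z points along the fingers, y is the line along which they close (so a half turn about z gives the same grasp; the last joint's range is limited). The gripper opens to 85 mm and grips with 20 to 120 N. Pads are 22 mm wide; open, the fingers measure 114 mm over their backs; the gripper's body (76 mm by 85 mm) begins 54 mm behind the grasp point. The pads swing forward as they close: fully open they stand 13 mm farther back than shut.
Start: joints at [60.871, 14.817, 1.232, 76.415, 0, 81.257], TCP at [0.192, 0.516, 0.304] pointing down, gripper open.
Joint ranges: [-174.27, 174.27], [-52.1, 104.24], [-59.71, 78.15], [-110.17, 111.67], [-87.03, 83.33], [-180, 180]. Speed limits (degrees/s): [127.2, 127.2, 159.86, 180, 180, 180].

INTERFACE

Orientations are given as [roll, pitch, yaw] about the fixed x, y, z axes, in that order (R = Rz(yaw) Ry(pitch) Rx(roll)).
In Python, from plant import state, cams, job gives the robot as it stands. The module is installed in compiled form; this text tells all that it offers.
- The arm moves only by the tool move_arm, never from a script. Its argument "commands" is a list of rows, each a list of 3 entries, a list of its own where there are three numbers: the opening, from 0 (shut) to 1 (fully open), then the shift along the world's x, y, z in mm, then the turn, a rotation vector about the world's x, y, z in rad. A call has 1 to 12 rows; each row shifts and turns the commanded pose from where the row before left it; what a row does not reach is not made up. A row lasts 1/10 s, in which the tool goes at most 50 mm and 8.59 degrees, less where a joint would pass 70% of its speed; a pose out of reach is approached as far as the arm can. A call is refused whole if a number of a shift passes 50 or a number of a turn 0.15, either way. A call with a gripper value outside its range is refused whole. The fingers move at their own pace and stop on an object; "squeeze" is the grip in N (left out, the last holds). Time passes only in rows, so rows that do not move let the fingers close. It gives the time, the measured TCP pose, the force, the opening and the grip force at its end, in the units of the state.
- state(): the state, without advancing time (a new reading comes with each control period).
- cams.read_camera(name): name is "scene" or "top" or "wrist"; returns a dict with "pixels" (420x560x3 uint8, blue, green, red), "camera_matrix" (3x3 intrinsics, pixels), "R" (3x3) and "t" (3): a world point X has camera coordinates R X + t; the wrist camera has in their place "hand_eye" (4x4, takes a point from camera to tool coordinates, whose origin is the TCP and whose axes are the flange's). Camera axes: x right, y down, z forward; pixel columns grow to the right and rows downward; lengths in m; the calibration is good to about 2 mm. A picture is of the moment at which its call begins: read the wrist's pose just before it. There is no depth.
- job.close_job(): hands the job in; it is judged then, once.
The state is a dict: "clock": time; "qpos": joint angles; "joint_vel": joint speeds; "joint_torque": joint torques, N m; "position": TCP position; "tcp_rot": TCP orientation; "contact_force": force on the tool from outside, world axes, zero at the start; "torque": the same for the moment, N m; "grip_width": finger opening in m; "finger_force": force on a finger pad.
Only numpy, scipy, OpenCV 4.12 (cv2) and the standard library are available. Lean on these libraries where they do the work, as an engineer would, in place of code of your own. Each camera call takes 0.05 s, during which the arm holds its last target. There are 200 camera calls.

TASK

Switch on the small bench supply unit: push its self-closing guard up with the back of a finger, and with the guard held up flip the toggle beneath it over to the left, then draw the finger back so that the guard drops shut over the switched-on toggle. The unit only stands on its feet: do not shove, tip or lift it, and leave the bottle, bowl, pliers and tape roll around it where they are.

Things in the scene. Friction and masses are not known exactly. Their poses are not given: they have to be found in the camera images.
- supply_unit: Small bench supply unit: grey steel case 160 (x) x 136 (y) mm, aluminium top panel at height 58 mm, 2.2 kg, loose on rubber feet; a level push over about 12 N slides it. Origin: centre of the underside, on the bench. +x to its rear (away from the robot), +y to its left, z up. Front face at x = -78 mm; a dial stands 13 mm out of it at y = +35 mm.
- switch_well (a point): Point under the toggle on the top panel, at x = +13.5, y = +18, z = 58 mm of the unit, axes as the unit's. It lies in the black switch well: fixed side cheeks (43 mm high, 3 mm thick) 30 mm to its left and 66 mm to its right, from 10 mm in front of it to a rear wall 42 mm behind it; in front a sill 16 mm high, 7 mm off. The guard roofs it. The toggle's pivot is 7 mm above this point.
- guard (a joint): Hinge of the black guard, the flap that roofs the switch well: 0 = shut (level), growing as its front edge swings up and to the rear, to a stop at 1.35 rad. No spring: it weighs about 50 g, never stays up by itself and falls shut when nothing holds it. Under 1 N at the tab lifts it. Roof: flat, 3 mm thick, 105 mm wide, smooth below, underside 104 mm over the bench, ending 50 mm in front of the hinge.
- guard_hinge (a point): Middle of the guard's hinge axis, at x = +56, y = 0, z = 106 mm in the unit's frame; the axis runs along the unit's y.
- guard_tab (a point): Middle of the front edge of the guard's thumb tab; moves with the guard. Shut: 61 mm in front of the hinge axis and 1 mm above it (107 mm over the bench). The tab carries the roof on to the front: 72 mm wide (y), 4 mm thick, nearly level, and overhangs the well's sill by 9 mm; between tab and sill is a gap of 30 mm, so a finger that leans forward fits under the tab from the front.
- toggle (a joint): Steel bat-shaped toggle lever: 0 = leaning 20 degrees to the unit's right (off, as at the start), 0.7 rad = leaning 20 degrees to its left (on). It snaps over its middle (0.35 rad) and stays at the end it was last pushed to; flipping it takes about 1 N at its tip.
- toggle_tip (a point): Tip of the toggle lever, 37 mm from its pivot, 11 mm thick there; moves with the lever. In the unit's frame it stands at x = +13.5 mm, height 100 mm (close under the shut guard), at y = +5 mm when off and y = +31 mm when on.
- dropper_bottle: White plastic dropper bottle with a pointed nozzle, 41 mm across, 97 mm high, loose, standing behind the unit, towards its left; origin at the centre of its underside. To be left alone.
- bowl: Green rubber mixing bowl, 68 mm across, 42 mm high, loose, behind the unit towards its right; origin at the centre of its underside. To be left alone.
- pliers: Grey steel pliers lying flat, 136 x 49 x 10 mm, loose, in front of the unit, about across it; origin at the centre of the underside. To be left alone.
- roll: Roll of masking tape lying flat, 66 mm across, 20 mm high, loose, on the right of the unit; origin at the centre of its underside. To be left alone.

How it is judged:
By the outcome, as a careful person would: the job done as asked, in the order asked, and still so for the second after the job is handed in, with the robot touching nothing.
It also fails if it takes over 38 s, if anything falls off the work surface, if the arm or the gripper's body presses on something with over 40 N, if the wrist force passes 120 N, or if a joint passes its speed limit or range.

## Working session

There is one attempt and no reset: what is moved stays moved. The work goes in short steps, Python scripts to look and compute and a tool call to move; the robot and the scene stay as the last step left them, time stands still between calls to the robot, and variables do not carry over. Pictures are saved under pics/ and viewed, at most 10 in all, crops included, and the job is handed in when it is done.

Besides the shell and the picture viewer there is one more tool, called by a JSON object that holds its "api" and its "payload". move_arm: Moves the arm, as the interface text tells. Its arguments: {"type":"object","properties":{"commands":{"type":"array","items":{"type":"array"}},"squeeze":{"type":"number"}},"required":["commands"]}

```bash
mkdir -p pics
python3 - <<'E'
from plant import state,cams
import cv2,numpy as np
s=state();print(s)
for n in("scene","top"):
    c=cams.read_camera(n);cv2.imwrite(f"pics/{n}0.png",c["pixels"]);np.savez(f"{n}0.npz",**c)
    print(n,c["camera_matrix"].tolist(),np.round(-c["R"].T@c["t"],3),np.round(c["R"],3).tolist())
c=cams.read_camera("wrist");print(c["hand_eye"])
E
```

```text
{'clock': 0.0, 'qpos': array([6.08706021e+01, 1.48533020e+01, 1.18636811e+00, 7.64159860e+01,
       2.39811775e-03, 8.12567718e+01]), 'joint_vel': array([ 0.01082702, -0.01338567, -0.11426276,  0.00349928, -0.01187277,
        0.02008281]), 'joint_torque': array([ 3.35579163e-03, -5.55640090e+01,  3.44530821e+01,  1.36005887e-02,
       -5.57836734e-05, -6.07570041e-05]), 'position': array([0.19148629, 0.51537659, 0.30321873]), 'tcp_rot': array([-1.79918408e+02, -1.49746221e-02,  1.59613818e+02]), 'contact_force': array([-0.66738397,  0.57823309, -0.28738981]), 'torque': array([0.06227454, 0.0110225 , 0.02983362]), 'finger_force': 0.0, 'grip_width': 0.08548854818698505}
scene [[523.5283608419471, 0.0, 273.6974047703406], [0.0, 523.5283608419471, 206.3845069347536], [0.0, 0.0, 1.0]] [0.228 0.538 0.51 ] [[-0.894, -0.449, 0.008], [-0.229, 0.442, -0.867], [0.386, -0.777, -0.498]]
top [[468.14376573741674, 0.0, 280.48060664445785], [0.0, 468.14376573741674, 208.43742623306557], [0.0, 0.0, 1.0]] [ 0.43  -0.142  0.952] [[-0.029, -0.999, -0.037], [-0.986, 0.035, -0.164], [0.165, 0.031, -0.986]]
[[-9.67986710e-04 -9.50109722e-01 -3.11914379e-01  7.93394172e-02]
 [ 9.99999159e-01 -6.50541211e-04 -1.12178339e-03  5.48270783e-04]
 [ 8.62904142e-04 -3.11915203e-01  9.50109552e-01 -6.86757155e-02]
 [ 0.00000000e+00  0.00000000e+00  0.00000000e+00  1.00000000e+00]]
```

View pics/top0.png

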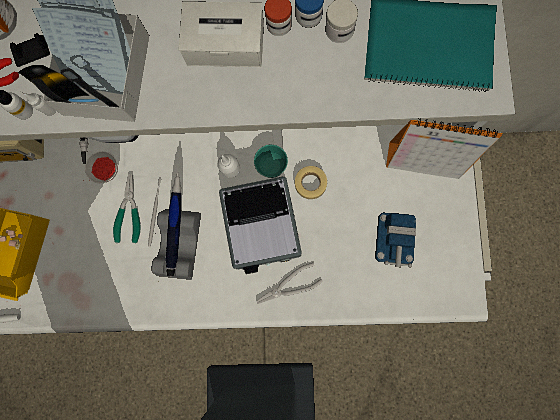

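View pics/scene0.png

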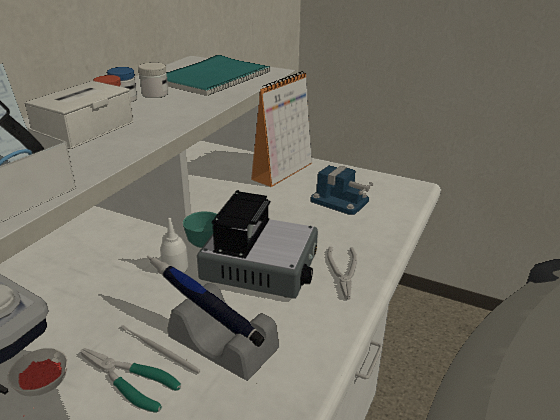

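The top view shows the unit at about (260,222), with the black guard at its rear (230-287, 182-225), the pliers in front, and a shelf behind. The scene view shows the guard shut on top. I'll look closer next.

```bash
python3 - <<'E'
import cv2,numpy as np
a=cv2.imread("pics/top0.png")[165:285,205:335];b=cv2.imread("pics/scene0.png")[180:310,180:330]
a=cv2.resize(a,(585,540),interpolation=cv2.INTER_CUBIC)
cv2.imwrite("pics/topc.png",a)
E
cat > h.py <<'E'
import numpy as np
def load(n): return dict(np.load(n))
def ray(c,uv,z):
    d=c["R"].T@np.linalg.solve(c["camera_matrix"],[uv[0],uv[1],1.]);o=-c["R"].T@c["t"]
    return o+d*(z-o[2])/d[2]
def proj(c,X):
    p=c["camera_matrix"]@(c["R"]@np.asarray(X)+c["t"]);return p[:2]/p[2]
E
```

```text
(no output)
```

View pics/topc.png

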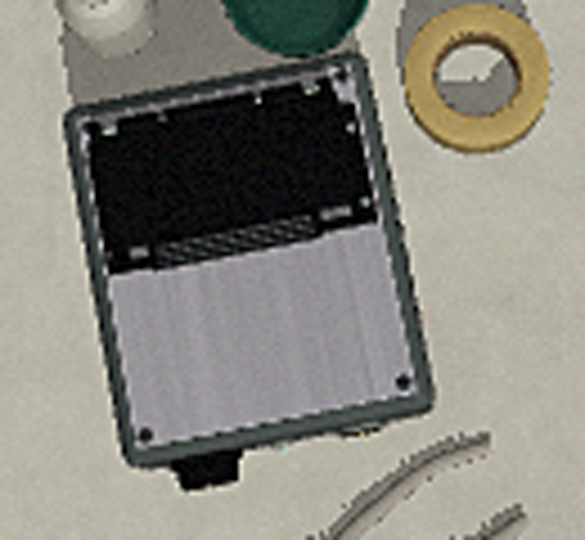

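```bash
cat >> h.py <<'E'
def unit():
    c=load("top0.npz")
    P=np.array([ray(c,(205+(u+.5)/4.5-.5,165+(v+.5)/4.5-.5),.058) for u,v in((128,465),(433,408),(362,55),(68,112))])
    ctr=P.mean(0);ax=(P[2]+P[3]-P[0]-P[1]);ay=(P[0]+P[3]-P[1]-P[2])
    return P,ctr,ax,ay
E
python3 - <<'E'
from h import *
P,ctr,ax,ay=unit();print(P.round(4),ctr)
print(np.linalg.norm(P-np.roll(P,1,0),axis=1),np.degrees(np.arctan2(ax[1],ax[0])),np.degrees(np.arctan2(-ay[0],ay[1])))
c=load("top0.npz")
for u,v in((155,270),(317,238)):print(ray(c,(205+u/4.5,165+v/4.5),.107))
yaw=np.arctan2(ax[1],ax[0]);R=np.array([[np.cos(yaw),-np.sin(yaw)],[np.sin(yaw),np.cos(yaw)]])
for n,p in dict(hinge=(.056,0),tab=(-.005,0),tip=(.0135,.005),tipon=(.0135,.031),front=(-.078,0),tabL=(-.005,.036),tabR=(-.005,-.036)).items():print(n,(ctr[:2]+R@p).round(4))
# shelf: front edge in top (row~130) and scene
s=load("scene0.npz")
for z in (.2,.25,.3,.35,.4):
    a=ray(c,(300,127),z);print(z,a.round(3),proj(s,a).round(0))
E
```

```text
[[ 0.4681 -0.0198  0.058 ]
 [ 0.488  -0.1495  0.058 ]
 [ 0.642  -0.1242  0.058 ]
 [ 0.6214  0.0045  0.058 ]] [ 0.55489291 -0.07224206  0.058     ]
[0.15528373 0.1312185  0.15605464 0.13035494] 9.164357202131422 8.912529050068143
[ 0.54346875 -0.03917393  0.107     ]
[ 0.55430463 -0.1052797   0.107     ]
hinge [ 0.6102 -0.0633]
tab [ 0.55  -0.073]
tip [ 0.5674 -0.0652]
tipon [ 0.5633 -0.0395]
front [ 0.4779 -0.0847]
tabL [ 0.5442 -0.0375]
tabR [ 0.5557 -0.1086]
0.2 [ 0.693 -0.155  0.2  ] [210. 120.]
0.25 [ 0.675 -0.154  0.25 ] [217.  93.]
0.3 [ 0.658 -0.153  0.3  ] [225.  63.]
0.35 [ 0.64  -0.152  0.35 ] [233.  31.]
0.4 [ 0.623 -0.151  0.4  ] [243.  -5.]
```

{"api": "move_arm", "payload": {"commands": [[0,[16,-40,0],[0,0,0.128]],[0,[16,-40,0],[0,0,0.128]],[0,[16,-40,0],[0,0,0.128]],[0,[16,-40,0],[0,0,0.129]],[0,[16,-40,0],[0,0,0]],[0,[16,-40,0],[0,0,0]],[0,[16,-40,0],[0,0,0]],[0,[16,-40,0],[0,0,0]],[0,[16,-40,0],[0,0,0]],[0,[16,-40,0],[0,0,0]],[0,[16,-40,0],[0,0,0]],[0,[16,-40,0],[0,0,0]]]}}

```text
clock: 1.35
position: [0.3837, 0.0338, 0.304]
tcp_rot: [-180.0, 0.0, -171.0]
contact_force: [0.8, 0.8, -0.4]
grip_width: 0.0002
finger_force: 0.0
```

{"api": "move_arm", "payload": {"commands": [[0,[17,-37,-15],[0.0205,-0.1293,0]],[0,[17,-37,-15],[0.0205,-0.1293,0]],[0,[17,-37,-15],[0.0205,-0.1293,0]],[0,[16,-36,-15],[0.0205,-0.1293,0]],[0,[0,0,-15],[0.0205,-0.1293,0]],[0,[0,0,-15],[0.0205,-0.1293,0]],[0,[0,0,0],[0,0,0]],[0,[0,0,0],[0,0,0]]]}}

```text
clock: 2.15
position: [0.4502, -0.1118, 0.2139]
tcp_rot: [179.9, 44.8, -171.1]
contact_force: [0.5, -0.5, 1.5]
grip_width: -0.0002
finger_force: 0.0
```

```bash
cat >> h.py <<'E'
from scipy.spatial.transform import Rotation as Ro
def wrist(cams,state):
    s=state();c=cams.read_camera("wrist");T=np.eye(4);T[:3,:3]=Ro.from_euler("xyz",s["tcp_rot"],degrees=True).as_matrix();T[:3,3]=s["position"]
    M=np.linalg.inv(T@c["hand_eye"]);c["R"]=M[:3,:3];c["t"]=M[:3,3];return c
CT=np.array([.5549,-.0722,0]);RU=Ro.from_euler("z",9,degrees=True).as_matrix()
def u2w(p): return CT+RU@(np.array(p)/1000)
E
python3 - <<'E'
from plant import state,cams
from h import *
import cv2
c=wrist(cams,state);np.savez("w1.npz",camera_matrix=c["camera_matrix"],R=c["R"],t=c["t"]);im=c["pixels"].copy()
for p in((-5,36,107),(-5,-36,107),(13.5,5,100),(4,0,74),(3.5,48,101),(3.5,-48,101),(-50,-23,150)):
    q=proj(c,u2w(p));print(p,q.round(1));cv2.drawMarker(im,tuple(int(round(v)) for v in q),(0,0,255),0,8)
im=cv2.convertScaleAbs(im,alpha=1.0)
cv2.imwrite("pics/w1.png",cv2.resize(im,(800,600)))
E
```

```text
(-5, 36, 107) [355.  221.9]
(-5, -36, 107) [259.9 222. ]
(13.5, 5, 100) [311.2 223.8]
(4, 0, 74) [304.6 190.7]
(3.5, 48, 101) [366.9 219.5]
(3.5, -48, 101) [245.5 219.8]
(-50, -23, 150) [276.9 257.2]
```

View pics/w1.png

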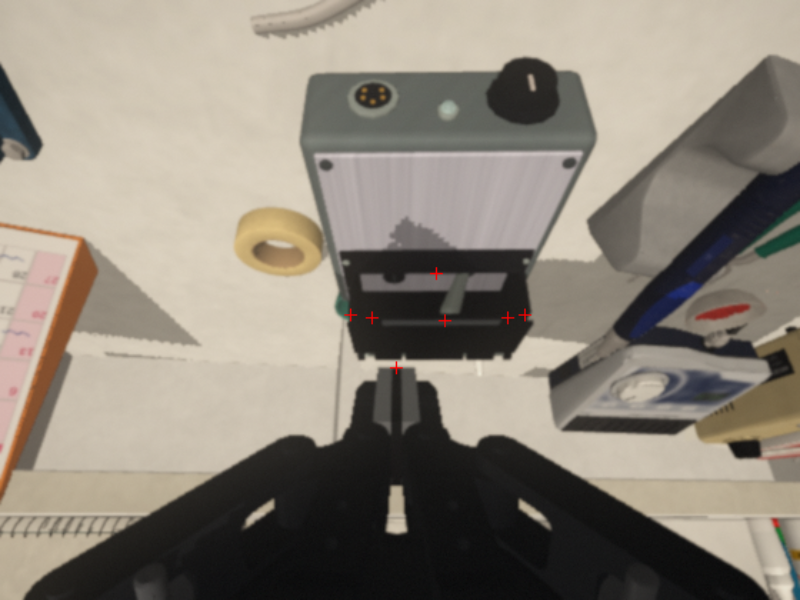

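The wrist view (image upside down) shows the fingertips at (396,370), matching the predicted tip. The toggle is at (445-460, 275-313), on prediction. A small dark object sits in the well at about (395,276), so I'll zoom in on it.

Run:
```python
from h import *
import cv2
from plant import cams,state
c=wrist(cams,state)
im=c["pixels"][165:300,215:395]
im=(255*(im/255.)**.5).astype('uint8')
cv2.imwrite("pics/w1c.png",cv2.resize(im,None,fx=4.4,fy=4.4,interpolation=cv2.INTER_CUBIC))
for p in((-50,-23,150),(-65.5,-23,134.5),(-65.5,-8.5,134.5),(-65.5,-37.5,134.5),(13.5,-25,58),(13.5,-25,80),(6,-25,74),(-5,0,107),(-5,0,103)):
    print(p,((proj(c,u2w(p))-[215,165])*4.4).round(0))
```

```text
(-50, -23, 150) [277. 392.]
(-65.5, -23, 134.5) [277. 230.]
(-65.5, -8.5, 134.5) [396. 230.]
(-65.5, -37.5, 134.5) [159. 230.]
(13.5, -25, 58) [266.  60.]
(13.5, -25, 80) [266. 155.]
(6, -25, 74) [266. 109.]
(-5, 0, 107) [410. 240.]
(-5, 0, 103) [409. 219.]
```

View pics/w1c.png

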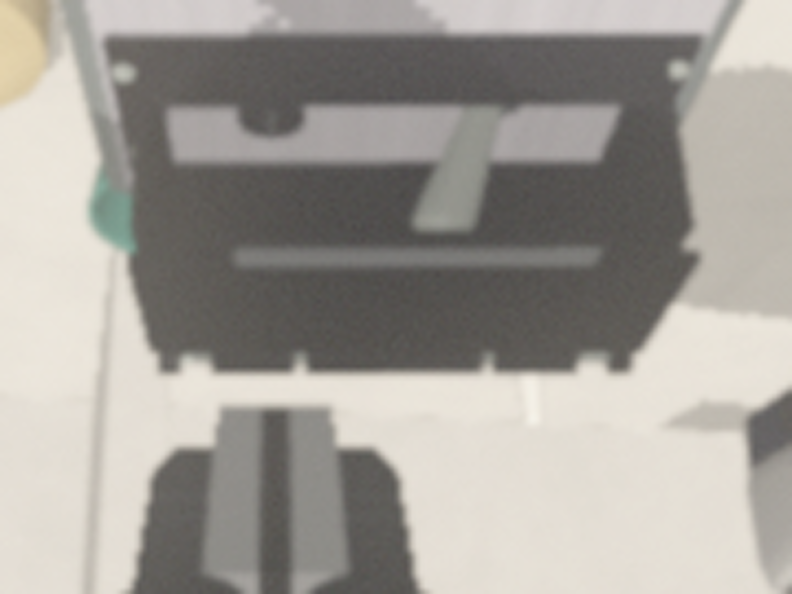

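Run:
```python
from h import *
import numpy as np
from plant import cams,state
c=cams.read_camera("wrist");H=c["hand_eye"];K=c["camera_matrix"]
for u,v in((275,408),(218,408),(332,408),(180,450),(376,450),(153,480),(400,480),(205,570),(348,570)):
    d=H[:3,:3]@np.linalg.solve(K,[215+u/4.4,165+v/4.4,1]);o=H[:3,3]
    print(u,v,[(x,((o+d*(x/1000-o[0])/d[0])*1000).round(1)[1:].tolist()) for x in(11,0,-11)])
```

```text
275 408 [(11, [0.0, 70.0]), (0, [0.0, 91.9]), (-11, [0.0, 113.8])]
218 408 [(11, [-6.5, 70.1]), (0, [-7.5, 91.9]), (-11, [-8.5, 113.8])]
332 408 [(11, [6.5, 70.0]), (0, [7.5, 91.9]), (-11, [8.6, 113.8])]
180 450 [(11, [-10.1, 60.2]), (0, [-11.7, 80.5]), (-11, [-13.3, 100.8])]
376 450 [(11, [10.8, 60.2]), (0, [12.5, 80.5]), (-11, [14.2, 100.8])]
153 480 [(11, [-12.5, 53.8]), (0, [-14.4, 73.2]), (-11, [-16.4, 92.5])]
400 480 [(11, [12.8, 53.8]), (0, [14.8, 73.2]), (-11, [16.8, 92.5])]
205 570 [(11, [-6.4, 37.7]), (0, [-7.4, 54.4]), (-11, [-8.4, 71.2])]
348 570 [(11, [6.6, 37.7]), (0, [7.7, 54.4]), (-11, [8.7, 71.2])]
```

The narrow fingertips (13 mm) are where I expected, the small cap in the well is low, and the tab underside edge agrees. I'll move in under the tab.

{"api": "move_arm", "payload": {"commands": [[0,[7,1,-24],[0,0,0]],[0,[7,1,-24],[0,0,0]],[0,[6,1,-24],[0,0,0]],[0,[6,1,0],[0,0,0]],[0,[6,1,0],[0,0,0]],[0,[6,1,0],[0,0,0]],[0,[6,1,0],[0,0,0]],[0,[6,1,0],[0,0,0]],[0,[0,0,0],[0,0,0]],[0,[0,0,0],[0,0,0]]]}}

```text
clock: 3.3
position: [0.5006, -0.1033, 0.1421]
tcp_rot: [-180.0, 45.0, -171.0]
contact_force: [0.5, -0.3, -0.0]
grip_width: -0.0001
finger_force: 0.0
```

Run:
```python
from plant import state,cams
from h import *
import cv2
s=state();print(s["position"],s["contact_force"],RU.T@(s["position"]-CT)*1000+[59.4,0,-43.8])
a=cams.read_camera("scene")["pixels"][170:310,190:330];b=cams.read_camera("wrist")["pixels"][150:290,200:380]
f=lambda i,w:cv2.resize((255*(i/255.)**.6).astype('uint8'),(w,440),interpolation=cv2.INTER_CUBIC)
cv2.imwrite("pics/s2.png",np.hstack([f(a,380),f(b,420)]))
```

```text
[ 0.50060111 -0.10332728  0.14205511] [ 0.49382107 -0.33655925 -0.04032946] [  0.90024396 -22.24982955  98.25510917]
```

View pics/s2.png

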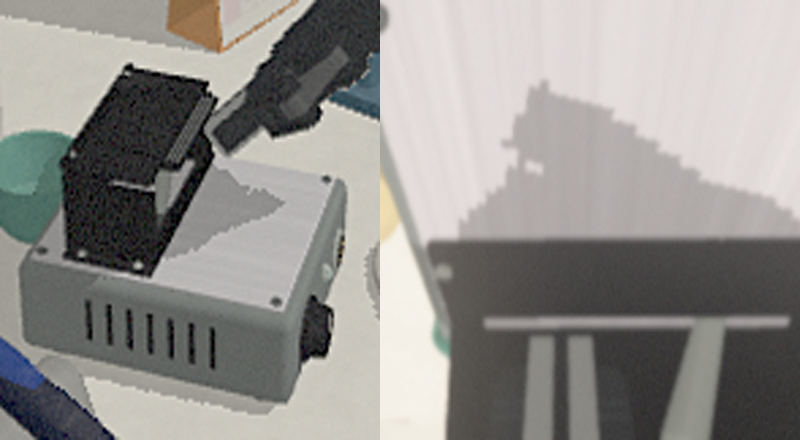

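The scene crop shows the fingertip at (215,130), at the tab's front edge. In the wrist crop the tips are at (560,340), beside the toggle at (710,330) with clearance. Next I'll lift the guard and go in.

{"api": "move_arm", "payload": {"commands": [[0,[1,0,5],[0,0,0]],[0,[1,0,5],[0,0,0]],[0,[2,0,5],[0,0,0]],[0,[4,1,4],[0,0,0]],[0,[5,1,0],[0,0,0]],[0,[5,1,0],[0,0,0]],[0,[5,0,0],[0,0,0]],[0,[0,0,0],[0,0,0]]]}}

```text
clock: 4.2
position: [0.5242, -0.1004, 0.1607]
tcp_rot: [180.0, 45.0, -171.0]
contact_force: [0.6, -0.2, 0.4]
grip_width: 0.0002
finger_force: 0.1
```

Run:
```python
from plant import state,cams
from h import *
import cv2
s=state();print(s["position"],s["contact_force"],RU.T@(s["position"]-CT)*1000+[59.4,0,-43.8])
a=cams.read_camera("scene")["pixels"][170:310,190:330];b=cams.read_camera("wrist")["pixels"][150:290,200:380]
f=lambda i,w:cv2.resize((255*(i/255.)**.6).astype('uint8'),(w,440),interpolation=cv2.INTER_CUBIC)
cv2.imwrite("pics/s3.png",np.hstack([f(a,380),f(b,420)]))
```

```text
[ 0.5242479  -0.10037184  0.1607121 ] [ 0.58861143 -0.19160377  0.35786267] [ 24.71823234 -23.02995553 116.91210353]
```

View pics/s3.png

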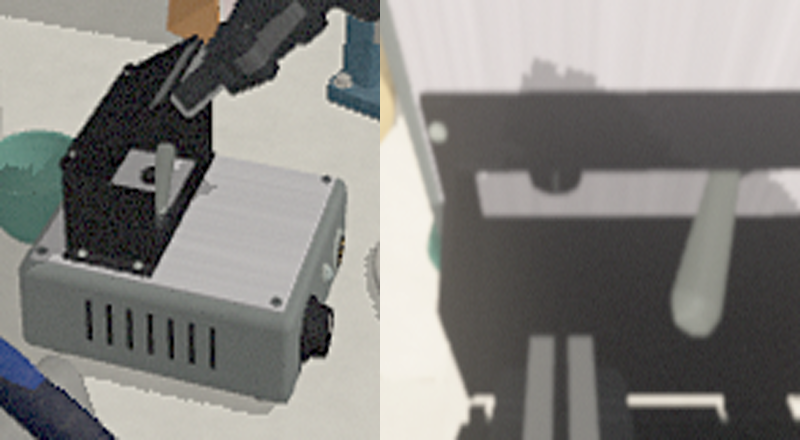

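The guard is up at about 30°, resting on the finger, and the toggle is exposed at (160,175) in the scene crop. I'll lower the finger beside it and sweep left.

{"api": "move_arm", "payload": {"commands": [[0,[0,0,-5],[0,0,0]],[0,[0,0,-5],[0,0,0]],[0,[0,0,-5],[0,0,0]],[0,[0,0,-4],[0,0,0]],[0,[0,0,0],[0,0,0]]]}}

```text
clock: 4.8
position: [0.5233, -0.1004, 0.141]
tcp_rot: [179.9, 44.9, -171.1]
contact_force: [-0.3, 0.0, -0.7]
grip_width: -0.0001
finger_force: 0.1
```

{"api": "move_arm", "payload": {"commands": [[0,[-1,4,0],[0,0,0]],[0,[0,4,0],[0,0,0]],[0,[-1,4,0],[0,0,0]],[0,[-0.5,4,0],[0,0,0]],[0,[-0.5,4,0],[0,0,0]],[0,[-0.5,4,0],[0,0,0]],[0,[-0.5,4,0],[0,0,0]],[0,[-0.5,4,0],[0,0,0]],[0,[-0.5,3,0],[0,0,0]],[0,[0,0,0],[0,0,0]],[0,[0,0,0],[0,0,0]]]}}

```text
clock: 5.9
position: [0.5186, -0.0653, 0.1418]
tcp_rot: [180.0, 45.0, -171.0]
contact_force: [0.0, 0.7, -0.6]
grip_width: -0.0
finger_force: 0.1
```

Run:
```python
from plant import state,cams
from h import *
import cv2
s=state();print(s["position"],s["contact_force"],RU.T@(s["position"]-CT)*1000+[59.4,0,-43.8])
a=cams.read_camera("scene")["pixels"][170:310,190:330];b=cams.read_camera("wrist")["pixels"][150:290,200:380]
f=lambda i,w:cv2.resize((255*(i/255.)**.6).astype('uint8'),(w,440),interpolation=cv2.INTER_CUBIC)
cv2.imwrite("pics/s4.png",np.hstack([f(a,380),f(b,420)]))
```

```text
[ 0.51856481 -0.06527016  0.14182569] [ 0.01284053  0.66392122 -0.59667852] [24.59622459 12.52860112 98.02568844]
```

View pics/s4.png

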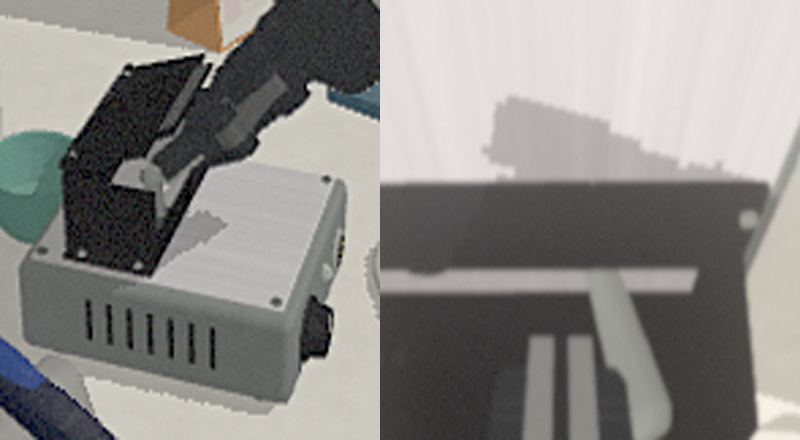

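The toggle now leans left, in the wrist crop from (600,275) to (650,410), with the guard still held up. I'll ease off to the right, then draw straight back.

{"api": "move_arm", "payload": {"commands": [[0,[0.5,-4,0],[0,0,0]],[0,[0.5,-4,0],[0,0,0]],[0,[-5,-0.8,0],[0,0,0]],[0,[-5,-0.8,0],[0,0,0]],[0,[-5,-0.8,0],[0,0,0]],[0,[-5,-0.8,0],[0,0,0]],[0,[-5,-0.8,0],[0,0,0]],[0,[-5,-0.8,0],[0,0,0]],[0,[-5,-0.8,0],[0,0,0]],[0,[-8,-1.2,0],[0,0,0]],[0,[-8,-1.2,0],[0,0,0]],[0,[-8,-1.2,5],[0,0,0]]]}}

```text
clock: 7.2
position: [0.4596, -0.0825, 0.1465]
tcp_rot: [179.9, 44.9, -171.1]
contact_force: [-0.9, -0.3, 0.4]
grip_width: 0.0001
finger_force: 0.0
```

{"api": "move_arm", "payload": {"commands": [[0,[-10,-1.5,15],[0,0,0]],[0,[-10,-1.5,20],[0,0,0]],[0,[-10,-1.5,20],[0,0,0]],[0,[0,0,0],[0,0,0]],[0,[0,0,0],[0,0,0]]]}}

```text
clock: 7.7
position: [0.4305, -0.0875, 0.2023]
tcp_rot: [-179.9, 45.1, -171.0]
contact_force: [0.1, 0.5, 0.2]
grip_width: 0.0001
finger_force: 0.0
```

Run:
```python
from plant import state,cams
from h import *
import cv2
s=state();print(s["position"],s["contact_force"])
a=cams.read_camera("scene")["pixels"];b=wrist(cams,state)["pixels"][150:290,200:380];t=cams.read_camera("top")["pixels"]
for n,i in(("scene",a),("top",t)):
    d=cv2.absdiff(i,cv2.imread(f"pics/{n}0.png")).max(2);cv2.imwrite(f"{n}_d.png",d)
f=lambda i,w:cv2.resize((255*(i/255.)**.6).astype('uint8'),(w,440),interpolation=cv2.INTER_CUBIC)
cv2.imwrite("pics/s5.png",np.hstack([f(a[170:310,190:330],380),f(b,420)]))
```

```text
[ 0.43045196 -0.08746512  0.20233856] [0.13666923 0.4837114  0.16952168]
```

View pics/s5.png

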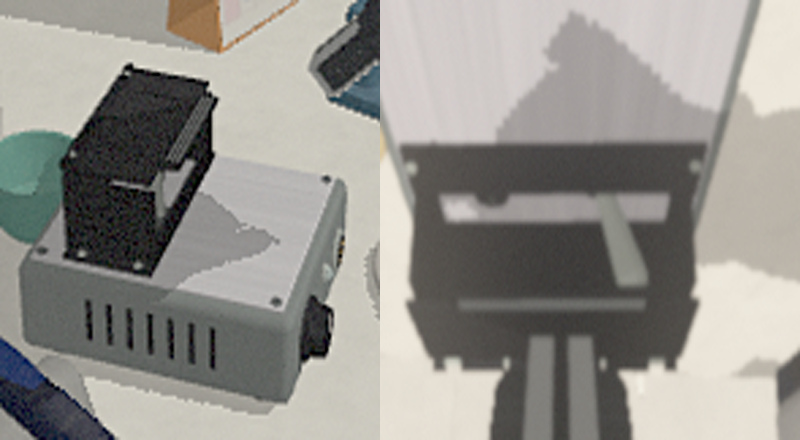

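The guard is shut, the toggle leans left at (620,240) in the wrist crop, the unit looks unmoved in the scene crop, and the gripper is clear of everything.

```bash
python3 -c "
from plant import job
print(job.close_job())"
```

```text
the job is handed in; nothing more can be done
None
```

The toggle is switched on (leaning left) with the guard shut over it; the unit looks unmoved, the finger never went near the things around it, and the job was handed in at about 8 s.

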